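# Prop the guard of the trim console and set the dial

### The arm

A 6-joint arm with a two-finger parallel gripper is mounted at the origin on the work surface. World frame = base frame: x ahead of the robot, y to its left, z up, the work surface at z = 0. Lengths are in mm, angles in rad, forces in N, time in s.
With the tool pointing down it reaches from about 300 to 775 mm from the base axis. Payload 14.6 kg.
Tool frame: the origin (TCP) lies on the front face of the gripper's body, between the roots of the fingers; the fingertips stand 97 mm ahead of it and the grasp point (between the pads) lies 78 mm ahead of it; z points along the fingers, y is the direction in which the jaws open and shut (so a half turn about z gives the same grasp; the last joint's range is limited). The gripper opens to 94 mm and grips with 3 to 60 N. Pads are 16 mm wide; open, the fingers measure 119 mm over their backs; the gripper's body (75 mm by 177 mm) begins 78 mm behind the grasp point.
Start: joints at [1.071, 0.3, 1.521, -0, 1.321, -0.067], TCP at [230.674, 499.279, 302.646] pointing down, gripper open.
Joint ranges: [-3.03, 3.03], [-0.79, 2.21], [0.23, 2.52], [-1.04, 4.18], [0, 3.07], [-2.55, 2.55]. Speed limits (rad/s): [2.22, 2.22, 2.57, 3.14, 3.14, 3.14].

### API

Orientations are given as [roll, pitch, yaw] about the fixed x, y, z axes, in that order (R = Rz(yaw) Ry(pitch) Rx(roll)).
In Python, from cell import manip, eyes, finder gives the robot as it stands.
- The arm moves only by the tool drive_tool, never from a script. Its argument "rows" is a list of rows, each an object with "offset": the shift along the tool's x, y, z in mm, a list of three; "spin": the turn about the tool's z in degrees; "jaw": the finger opening in mm, from 0 to 94. In form: [{"offset": [dx, dy, dz], "spin": spin, "jaw": jaw}, ...]. A call has 1 to 20 rows; each row shifts and turns the commanded pose from where the row before left it, along the tool's axes as they then stand; what a row does not reach is not made up. A row lasts 1/10 s, in which the tool goes at most 50 mm and 8.59 degrees, less where a joint would pass 70% of its speed; a pose out of reach is approached as far as the arm can. A call is refused whole if a number of a shift passes 50 or a number of a turn 8.59, either way. A call with a gripper value outside its range is refused whole. The fingers move at their own pace and stop on an object; "force" is the grip in N (left out, the last holds). Time passes only in rows, so rows that do not move let the fingers close. It gives the time, the measured TCP pose, the force and the opening at its end, in the units of the state.
- manip.read_state(): the state, without advancing time (a new reading comes with each control period).
- eyes.camera(name): name is "scene" or "top" or "wrist"; returns a dict with "color" (384x512x3 uint8, blue, green, red), "depth" (384x512 float32, mm along the optical axis (not along the pixel's ray), 0 where there is no reading), "vfov" (degrees; the focal length in pixels is half the picture's height over the tangent of half this angle, whatever the lens; pixels are square), "cx", "cy" (the principal point, pixels), "rvec" (rotation vector, rad) and "tvec" (3), from world to camera coordinates, as OpenCV has them. Camera axes: x right, y down, z forward; pixel columns grow to the right and rows downward; lengths in mm; the calibration is good to about 2 mm. A picture is of the moment at which its call begins.
- manip.sign_off(): hands the job in, once; it reports no verdict.
Trained networks look in the newest picture that a camera, given by its name, has taken for a name from the list of things; names that differ only in an ending like _2 or _b are one class to them, and where a whole thing is asked for, a point or a joint stands for the part that bears it (a point fixed in the world has none). Each returns a list of dicts, best first, with "p" (0 to 1); they miss things now and then, are a little off and sometimes report something else, mostly with a low value. They report only what shows in the picture. A call takes as long as a camera call.
- finder.find_in(camera, target): "uv" ([column, row] in pixels, amid what is visible of it).
The state is a dict: "clock": time; "joints": joint angles; "qd": joint speeds; "effort": joint torques, N m; "eef_pos": TCP position; "eef_rot": TCP orientation; "wrist_force": force on the tool from outside, world axes, zero at the start; "moment": the same for the moment, N m; "finger_gap": finger opening in mm.
Only numpy, scipy, OpenCV 4.12 (cv2) and the standard library are available. Lean on these libraries where they do the work, as an engineer would, in place of code of your own. Each camera call takes 0.05 s, during which the arm holds its last target. There are 200 camera calls.

### The job

The trim dial on the blue console is under a flip cover that sinks shut by itself when let go. Slide the wound bobbin up off the spindle on the cover, set it aside while you swing the cover up by its pull, then use it as the prop: stand it upright in the middle of the raised seat, its long sides along the two low steel rails and between them, so that it holds the cover up. Then turn the dial clockwise until the pointed end of its bar meets the black index mark on the dial plate, leave the cover up on its prop, and do not disturb the other things on the bench.

Things in the scene. Friction and masses are not known exactly. Their poses are not given: they have to be found in the camera images.
- console: Fixed blue casting 207 x 136 x 76 mm, origin under it on the bench, x to its rear, y left, z up. Front deck 40 mm high with the dial at x -54, y 0; front edge x -82, open there. Side walls: inner faces y +/-63 mm, top z 75, x -82 to 70. Raised seat between dial and hinge (x 2 to 54). Rear housing x 80 to 125, z 76.
- seat (a point): Centre of the raised flat seat, at x 28, y 0, z 70 mm of the console, axes as the console's. Two steel rails 4 mm high, 4 mm thick, 100 mm long along y stand on it, inner faces at x +/-21 mm of this point (42 mm apart).
- hinge (a point): Middle of the cover's hinge line, at x 75, y 0, z 76 mm of the console; the hinge runs along the console's y.
- cover (a joint): Flip cover angle (rad): 0 shut (level), 1.57 upright, stop 1.7. A 5 mm plate, grey with a clear window, 132 mm wide, 155 mm from hinge to free edge; underside z 76.5 mm when shut. Strongly damped (1.2 N m s/rad: 4 N at the pull at 0.4 rad/s) with a weak closing spring: let go at 1.6 it sinks to 1.3 in about 9 s, to 1.0 in 15 s. On the bobbin it rests at about 1.2 (1.05 to 1.3).
- cover_pull (a point): Centre of the black finger pull on the cover: an upright disc 28 mm across, 14 mm thick, flat faces to the console's +/-y, on a short neck; 142 mm from the hinge line, 32 mm from the underside and 27 mm from the outer face of the cover. Pinched across the 14 mm it pivots between the fingers as the cover swings. Axes turn with the cover.
- dial (a joint): Dial angle (rad), grows clockwise from above, range 0 to 2.6; at 1.5 its pointed end meets the black index mark on the dial plate, which lies 0.5 rad clockwise past straight front (console -x), towards console +y. Starts between 0.3 and 0.8. Light friction (0.04 N m); stays where left.
- dial_grip (a point): On the dial's vertical axis, 22 mm above the dial plate (console z 66 mm). The knob is a black bar 40 mm long, 12 mm thick, console z 44 to 72 mm, over a fixed round plate of radius 36 mm (top z 44). Site x points along the bar to its pointed end (white line), z up.
- bobbin: Loose wound bobbin 30 (x) x 64 (y) x 80 mm high, origin at the centre of its underside, z up; black flanges 6 mm thick, copper winding 27 x 61 mm between, 12 mm square bore along z. About 0.28 kg. Starts upright on the shut cover, over an 8 mm spindle fixed to the cover 50 mm from the hinge line; underside z 81.5 mm, spindle tip z 169.5 mm.
- tin: Bystander: steel tin, 60 mm across and 70 mm high, origin under it.
- plate_tool: Bystander: aluminium measuring plate with a stem, 50 mm across and 65 mm high, origin under it.
- mug: Bystander: white mug, 80 mm across and 90 mm high, origin under it.

How it is judged:
By the outcome, as a careful person would: the job done as asked, in the order asked, and still so for the second after the job is handed in, with the robot touching nothing.
It also fails if it takes over 72 s, if anything falls off the work surface, if the arm or the gripper's body presses on something with over 40 N, if the wrist force passes 120 N, or if a joint passes its speed limit or range.

## Working session

There is one attempt and no reset: what is moved stays moved. The work goes in short steps, Python scripts to look and compute and a tool call to move; the robot and the scene stay as the last step left them, time stands still between calls to the robot, and variables do not carry over. Pictures are saved under pics/ and viewed, about 8 in all and at most 12, crops included, and the job is handed in when it is done.

Besides the shell and the picture viewer there is one more tool, called after "Request:" in YAML: its name, and indented under it one key for each argument. drive_tool: Moves the arm, as the interface text tells. Its arguments: {"type":"object","properties":{"rows":{"type":"array","items":{"type":"object","properties":{"offset":{"type":"array","items":{"type":"number"}},"spin":{"type":"number"},"jaw":{"type":"number"}}}},"force":{"type":"number"}},"required":["rows"]}

```bash
ls; mkdir -p pics; cat > h.py <<'E'
import numpy as np, cv2, sys
from cell import manip, eyes, finder
def geo(im):
    H,W=im["depth"].shape; f=H/2/np.tan(np.radians(im["vfov"])/2)
    R=cv2.Rodrigues(np.array(im["rvec"],float))[0]; t=np.array(im["tvec"],float).ravel()
    return f,R,t
def cloud(im):
    f,R,t=geo(im); d=im["depth"]; v,u=np.indices(d.shape)
    P=np.stack([(u-im["cx"])/f*d,(v-im["cy"])/f*d,d],-1)
    W=(P-t)@R; W[d<=0]=np.nan; return W
def proj(im,p):
    f,R,t=geo(im); c=np.atleast_2d(p)@R.T+t
    return np.c_[c[:,0]/c[:,2]*f+im["cx"],c[:,1]/c[:,2]*f+im["cy"]]
def look(n,fn=None):
    im=eyes.camera(n)
    if fn: cv2.imwrite("pics/"+fn,im["color"])
    return im
E
python3 - <<'E'
from h import *
np.set_printoptions(precision=1,suppress=True)
print(manip.read_state())
for n in ["top","scene"]:
    im=look(n); cv2.imwrite(f"pics/{n}0.png",im["color"]); W=cloud(im)
    np.save(n+"0.npy",W)
    print(n,im["vfov"],"campos",-geo(im)[1].T@geo(im)[2])
    for k in ["console","cover","cover_pull","dial","bobbin","tin","plate_tool","mug"]:
        for r in finder.find_in(n,k)[:2]:
            u,v=np.round(r["uv"]).astype(int); print(k,round(r["p"],2),u,v,W[v,u])
a=cv2.imread("pics/top0.png");b=cv2.imread("pics/scene0.png")
cv2.imwrite("pics/a.png",np.vstack([a,b])[:, :] if 0 else cv2.resize(np.hstack([a,b]),(800,300)))
E
```

```text
pics
{'clock': 0.0, 'joints': array([ 1.1,  0.3,  1.5,  0. ,  1.3, -0.1]), 'qd': array([ 0., -0., -0.,  0., -0.,  0.]), 'effort': array([ -0. , -53.2, -35.3,   0.1,   0. ,  -0. ]), 'eef_pos': array([230.6, 499.2, 302.1]), 'eef_rot': array([-3.1, -0. ,  2.7]), 'wrist_force': array([ 0.7, -0.7,  0.5]), 'moment': array([ 0., -0., -0.]), 'finger_gap': 93.9813648509823}
top 48.94693385609577 campos [451.4  64.  937.7]
console 0.39 313 162 [692.9 -55.1   5.5]
cover 0.81 258 242 [506.6  68.7  79.3]
cover_pull 0.21 250 233 [524.5  85.   81.8]
bobbin 0.67 250 220 [542.5  83.4 154.6]
bobbin 0.65 250 232 [526.9  85.2  76.9]
tin 0.76 156 208 [576.4 281.3  70.9]
plate_tool 0.82 200 151 [710.  198.8  34. ]
plate_tool 0.74 250 232 [526.9  85.2  76.9]
mug 0.75 312 162 [692.8 -52.7   5.9]
scene 56.49203927249641 campos [1313.5  211.   635.6]
console 0.9 275 195 [621.5 101.3  74.5]
cover 0.58 269 176 [560.6  74.5  86.5]
cover_pull 0.7 270 176 [564.2  77.8  89.5]
dial 0.52 275 194 [618.6 100.8  75.3]
bobbin 0.95 276 162 [562.3  92.5 133.9]
tin 0.58 345 208 [616.1 275.8  56.3]
plate_tool 0.63 345 207 [615.7 275.4  59.2]
mug 0.89 212 211 [716.4 -33.   79.7]
```

View pics/top0.png

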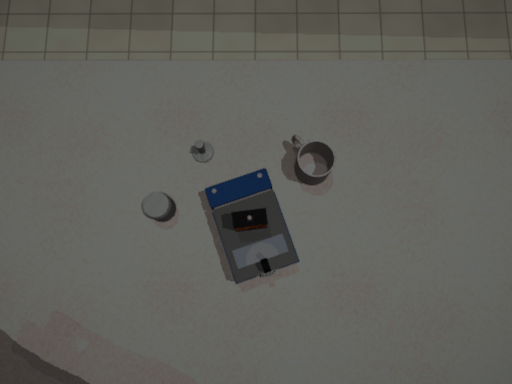

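View pics/scene0.png

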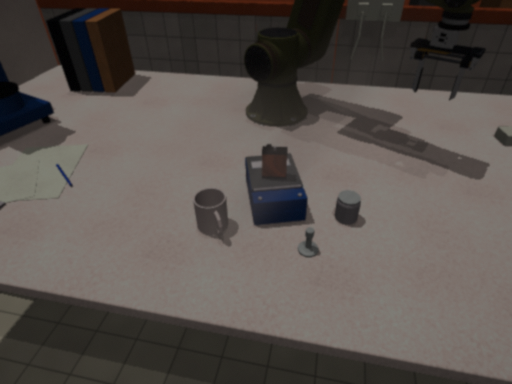

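The top view shows the console upright at about (250,230): blue housing at (238,188), bobbin at (250,220), pull at (265,265). The mug is at (315,162), the plate tool at (202,150) and the tin at (157,206). Next I fit the console pose.

```bash
python3 - <<'E'
from h import *
np.set_printoptions(precision=1,suppress=True)
W=np.load("top0.npy"); im=cv2.imread("pics/top0.png").astype(int)
blue=(im[...,0]>im[...,2]+40)&(W[...,2]>65)&(W[...,2]<90)
reg=np.zeros(blue.shape,bool); reg[165:285,195:305]=1
def rect(m,n):
    P=W[m&reg][:,:2].astype(np.float32); r=cv2.minAreaRect(P); print(n,len(P),np.array(r[0]),np.array(r[1]),r[2],"z",np.nanmedian(W[m&reg][:,2])); return r
rect(blue,"housing")
rect((W[...,2]>68)&(W[...,2]<92),"all flat")
rect((W[...,2]>68)&(W[...,2]<92)&~blue,"cover")
rect((W[...,2]>150)&(W[...,2]<166),"bobbin")
rect((W[...,2]>164)&(W[...,2]<175),"spindle")
rect((W[...,2]>95)&(W[...,2]<125)&(np.indices(blue.shape)[0]>250),"pull")
# other object in scene camera: bobbin top
S=np.load("scene0.npy"); m=(S[...,2]>155)&(S[...,2]<167)&(S[...,0]>450)&(S[...,0]<650)&(abs(S[...,1]-80)<80)
r=cv2.minAreaRect(S[m][:,:2].astype(np.float32)); print("scene bobbin top",r,m.sum(),np.median(S[m],0))
for n,x0,y0,R in [("tin",580,280,60),("plate",705,195,50),("mug",692,-53,70)]:
    m=(np.hypot(W[...,0]-x0,W[...,1]-y0)<R)&(W[...,2]>25); P=W[m]; print(n,P.min(0),P.max(0))
E
```

```text
housing 1169 [620.  110.5] [ 42.4 131.9] 19.483686447143555 z 76.12739265288863
all flat 5865 [554.8  50.9] [207.3 207.6] 19.416629791259766 z 80.15134677315126
cover 4696 [554.8  50.9] [207.3 207.6] 19.416629791259766 z 80.68534298307284
bobbin 534 [545.4  85.5] [30.1 63.8] 7.5593743324279785 z 161.22467523230955
spindle 17 [549.1  82.3] [ 9.7 45.1] 35.45918273925781 z 168.7378640105175
pull 105 [459.4  55.2] [27.2 13.4] 18.94517707824707 z 118.92993671910321
scene bobbin top ((549.0029296875, 85.71728515625), (31.249759674072266, 63.36008071899414), 8.338829040527344) 200 [553.4  87.6 160.9]
tin [554.4 253.8  25. ] [612.5 311.4  75.4]
plate [707.3 189.1  27. ] [726.4 207.8  67.8]
mug [638.8 -89.9  25.1] [740.5  -2.8  94.3]
```

```bash
cat >> h.py <<'E'
O=np.array([523.,77.]); CY=19.3
def w(x,y):  # console -> world xy
    c,s=np.cos(np.radians(CY)),np.sin(np.radians(CY)); return O+[c*x-s*y,s*x+c*y]
def to(x,y,z,yaw=None,st=None):
    """tool-frame offset after spinning to yaw (deg), from measured pose"""
    st=st or manip.read_state(); p=st["eef_pos"]; y0=np.degrees(st["eef_rot"][2])
    yaw=y0 if yaw is None else yaw
    sp=-((yaw-y0+180)%360-180); d=np.array([x,y,z])-p; a=np.radians(yaw)
    o=[d[0]*np.cos(a)+d[1]*np.sin(a), d[0]*np.sin(a)-d[1]*np.cos(a), -d[2]]
    print("t %.1f pos %s yaw %.1f | spin %.1f then offset %s"%(st["clock"],np.round(p,1),y0,sp,np.round(o,1)))
E
python3 - <<'E'
from h import *
to(547,85.5,300,188)
E
```

```text
t 0.9 pos [230.7 499.3 302.6] yaw 155.2 | spin -32.8 then offset [-255.6 -453.8    2.6]
```

Request:
drive_tool:
  rows:
    - {"offset": [0, 0, 0], "spin": -8.2, "jaw": 84}
    - {"offset": [0, 0, 0], "spin": -8.2, "jaw": 84}
    - {"offset": [0, 0, 0], "spin": -8.2, "jaw": 84}
    - {"offset": [0, 0, 0], "spin": -8.2, "jaw": 84}
    - {"offset": [-18, -32, 0], "spin": 0, "jaw": 84}
    - {"offset": [-18, -32, 0], "spin": 0, "jaw": 84}
    - {"offset": [-18, -32, 0], "spin": 0, "jaw": 84}
    - {"offset": [-18, -32, 0], "spin": 0, "jaw": 84}
    - {"offset": [-18, -32, 0], "spin": 0, "jaw": 84}
    - {"offset": [-18, -32, 0], "spin": 0, "jaw": 84}
    - {"offset": [-18, -32, 0], "spin": 0, "jaw": 84}
    - {"offset": [-18, -32, 0], "spin": 0, "jaw": 84}
    - {"offset": [-18, -32, 0], "spin": 0, "jaw": 84}
    - {"offset": [-18, -32, 0], "spin": 0, "jaw": 84}
    - {"offset": [-18, -32, 0], "spin": 0, "jaw": 84}
    - {"offset": [-18, -32, 0], "spin": 0, "jaw": 84}
    - {"offset": [-18, -32, 0], "spin": 0, "jaw": 84}
    - {"offset": [-18, -32, 0], "spin": 0, "jaw": 84}
    - {"offset": [0, 0, 0], "spin": 0, "jaw": 84}

```text
clock: 2.8
eef_pos: [544.2, 87.8, 302.2]
eef_rot: [-3.141, -0.0, -3.005]
wrist_force: [-0.9, -0.3, 0.1]
finger_gap: 84.0
```

```bash
python3 - <<'E'
from h import *
np.set_printoptions(precision=1,suppress=True)
im=look("wrist","w1.png"); W=cloud(im)
m=(W[...,2]>153)&(W[...,2]<165)&(np.hypot(W[...,0]-546,W[...,1]-86)<60)
r=cv2.minAreaRect(W[m][:,:2].astype(np.float32)); print(r,m.sum(),np.median(W[m][:,2]))
m=(W[...,2]>166)&(W[...,2]<173)&(np.hypot(W[...,0]-546,W[...,1]-86)<20); print("spindle",m.sum(),W[m].mean(0))
to(547,85.5,242.5,188)
E
```

```text
((544.2686157226562, 84.74078369140625), (30.346406936645508, 64.1895980834961), 7.686773300170898) 3089 159.48718654760347
spindle 84 [544.   84.8 167.5]
t 2.9 pos [543.2  89.3 302.2] yaw -172.1 | spin -0.1 then offset [-3.2 -4.3 59.7]
```

View pics/w1.png

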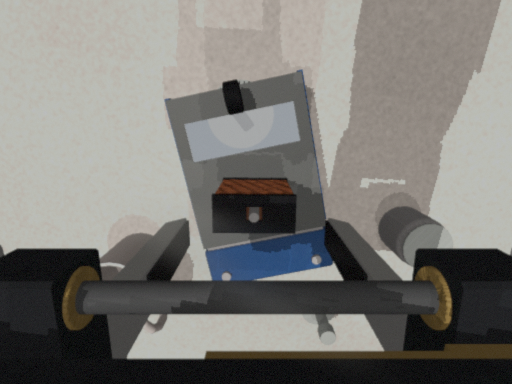

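Request:
drive_tool:
  rows:
    - {"offset": [-1.7, -4.3, 10], "spin": 0, "jaw": 84}
    - {"offset": [0, 0, 20], "spin": 0, "jaw": 84}
    - {"offset": [0, 0, 20], "spin": 0, "jaw": 84}
    - {"offset": [0, 0, 10], "spin": 0, "jaw": 84}
    - {"offset": [0, 0, 0], "spin": 0, "jaw": 60}
    - {"offset": [0, 0, 0], "spin": 0, "jaw": 55}
    - {"offset": [0, 0, 0], "spin": 0, "jaw": 55}
    - {"offset": [0, 0, 0], "spin": 0, "jaw": 55}
    - {"offset": [0, 0, 0], "spin": 0, "jaw": 55}
  force: 30

```text
clock: 3.75
eef_pos: [545.1, 86.8, 243.4]
eef_rot: [3.141, 0.001, -3.002]
wrist_force: [-0.5, -0.2, 3.9]
finger_gap: 63.6
```

Request:
drive_tool:
  rows:
    - {"offset": [0, 0, -5], "spin": 0, "jaw": 55}
    - {"offset": [0, 0, -10], "spin": 0, "jaw": 55}
    - {"offset": [0, 0, -15], "spin": 0, "jaw": 55}
    - {"offset": [0, 0, -15], "spin": 0, "jaw": 55}
    - {"offset": [0, 0, -15], "spin": 0, "jaw": 55}
    - {"offset": [0, 0, -15], "spin": 0, "jaw": 55}
    - {"offset": [0, 0, -15], "spin": 0, "jaw": 55}
    - {"offset": [0, 0, -10], "spin": 0, "jaw": 55}
    - {"offset": [0, 0, -6], "spin": 0, "jaw": 55}
    - {"offset": [0, 0, 0], "spin": 0, "jaw": 55}

```text
clock: 4.75
eef_pos: [544.9, 86.7, 349.3]
eef_rot: [-3.142, 0.001, -3.002]
wrist_force: [-0.3, -0.4, -1.4]
finger_gap: 63.4
```

```bash
python3 - <<'E'
from h import *
np.set_printoptions(precision=1,suppress=True)
im=look("scene"); cv2.imwrite("pics/s2.png",cv2.resize(im["color"][60:280,150:400],None,fx=2.4,fy=2.4))
im=look("top"); W=cloud(im)
to(470,-110,345,199.3); to(470,-110,162,199.3)
E
```

```text
t 4.8 pos [544.8  86.7 348.1] yaw -172.0 | spin -11.3 then offset [ 135.6 -160.9    3.1]
t 4.8 pos [544.8  86.7 348.1] yaw -172.0 | spin -11.3 then offset [ 135.6 -160.9  186.1]
```

View pics/s2.png

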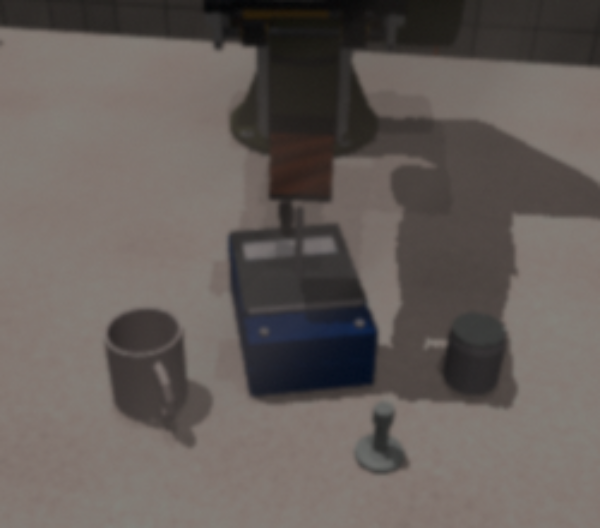

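Request:
drive_tool:
  rows:
    - {"offset": [0, 0, 0], "spin": -5.6, "jaw": 55}
    - {"offset": [0, 0, 0], "spin": -5.7, "jaw": 55}
    - {"offset": [12, -14, 0], "spin": 0, "jaw": 55}
    - {"offset": [22, -26, 0], "spin": 0, "jaw": 55}
    - {"offset": [22, -26, 0], "spin": 0, "jaw": 55}
    - {"offset": [22, -26, 0], "spin": 0, "jaw": 55}
    - {"offset": [22, -26, 0], "spin": 0, "jaw": 55}
    - {"offset": [22, -26, 10], "spin": 0, "jaw": 55}
    - {"offset": [13, -16, 20], "spin": 0, "jaw": 55}
    - {"offset": [0, 0, 25], "spin": 0, "jaw": 55}
    - {"offset": [0, 0, 25], "spin": 0, "jaw": 55}
    - {"offset": [0, 0, 25], "spin": 0, "jaw": 55}
    - {"offset": [0, 0, 25], "spin": 0, "jaw": 55}
    - {"offset": [0, 0, 20], "spin": 0, "jaw": 55}
    - {"offset": [0, 0, 15], "spin": 0, "jaw": 55}
    - {"offset": [0, 0, 8], "spin": 0, "jaw": 55}
    - {"offset": [0, 0, 4], "spin": 0, "jaw": 55}
    - {"offset": [0, 0, 2], "spin": 0, "jaw": 55}
    - {"offset": [0, 0, 2], "spin": 0, "jaw": 55}
    - {"offset": [0, 0, 0], "spin": 0, "jaw": 55}

```text
clock: 6.85
eef_pos: [470.5, -109.0, 167.9]
eef_rot: [-3.141, 0.0, -2.805]
wrist_force: [0.1, -0.2, -2.1]
finger_gap: 63.4
```

Request:
drive_tool:
  rows:
    - {"offset": [0, 0, 2], "spin": 0, "jaw": 55}
    - {"offset": [0, 0, 1.5], "spin": 0, "jaw": 55}
    - {"offset": [0, 0, 1], "spin": 0, "jaw": 55}
    - {"offset": [0, 0, 0.5], "spin": 0, "jaw": 55}
    - {"offset": [0, 0, 0], "spin": 0, "jaw": 55}

```text
clock: 7.35
eef_pos: [470.4, -108.9, 162.7]
eef_rot: [-3.142, 0.0, -2.805]
wrist_force: [0.4, 0.4, -2.2]
finger_gap: 63.6
```

Request:
drive_tool:
  rows:
    - {"offset": [0, 0, 0.8], "spin": 0, "jaw": 55}
    - {"offset": [0, 0, 0], "spin": 0, "jaw": 70}
    - {"offset": [0, 0, 0], "spin": 0, "jaw": 80}
    - {"offset": [0, 0, 0], "spin": 0, "jaw": 84}
    - {"offset": [0, 0, -8], "spin": 0, "jaw": 84}
    - {"offset": [0, 0, -20], "spin": 0, "jaw": 84}
    - {"offset": [0, 0, -25], "spin": 0, "jaw": 60}
    - {"offset": [-4, 14, -20], "spin": 0, "jaw": 40}
    - {"offset": [-8, 28, 0], "spin": 0, "jaw": 40}
    - {"offset": [-8, 28, 0], "spin": 0, "jaw": 40}
    - {"offset": [-8, 28, 0], "spin": 0, "jaw": 40}
    - {"offset": [-8, 28, 0], "spin": 0, "jaw": 40}
    - {"offset": [-5, 20, 0], "spin": 0, "jaw": 40}
    - {"offset": [-3, 12, 0], "spin": 0, "jaw": 40}
    - {"offset": [0, 0, 0], "spin": 0, "jaw": 40}

```text
clock: 8.85
eef_pos: [459.6, 55.6, 235.2]
eef_rot: [-3.142, 0.0, -2.803]
wrist_force: [-0.9, 0.0, 0.7]
finger_gap: 39.7
```

```bash
python3 - <<'E'
from h import *
np.set_printoptions(precision=1,suppress=True)
im=look("wrist","w3.png"); W=cloud(im)
m=(W[...,2]>108)&(W[...,2]<127)&(np.hypot(W[...,0]-460,W[...,1]-55)<30)
if m.sum()>20: print("pull",cv2.minAreaRect(W[m][:,:2].astype(np.float32)),m.sum(),W[m][:,2].max())
im=look("top","t3.png"); T=cloud(im)
m=(T[...,2]>70)&(T[...,2]<86)&(np.hypot(T[...,0]-470,T[...,1]+109)<50); print("bobbin",cv2.minAreaRect(T[m][:,:2].astype(np.float32)),m.sum(),np.median(T[m][:,2]))
b=w(-67,0);to(*b,188.5,199.3)
E
```

```text
pull ((457.4683837890625, 54.23284149169922), (26.187929153442383, 13.958661079406738), 19.233884811401367) 765 121.88492726791355
bobbin ((471.3236083984375, -109.46797943115234), (29.932344436645508, 64.66503143310547), 18.990821838378906) 465 80.15957674988474
t 8.9 pos [459.8  54.3 235. ] yaw -160.7 | spin 0.0 then offset [-0.2  0.5 46.5]
```

View pics/w3.png

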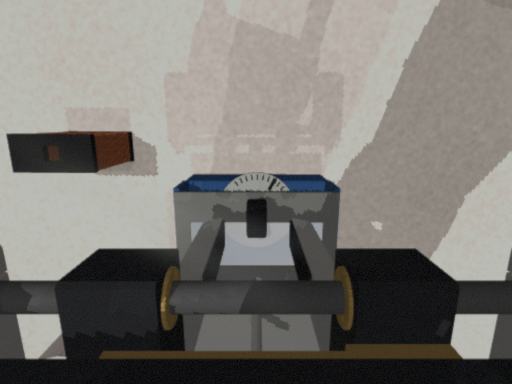

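Request:
drive_tool:
  rows:
    - {"offset": [0, 0, 10], "spin": 0, "jaw": 40}
    - {"offset": [0, 0, 15], "spin": 0, "jaw": 40}
    - {"offset": [0, 0, 14], "spin": 0, "jaw": 40}
    - {"offset": [0, 0, 7.5], "spin": 0, "jaw": 40}
    - {"offset": [0, 0, 0], "spin": 0, "jaw": 20}
    - {"offset": [0, 0, 0], "spin": 0, "jaw": 5}
    - {"offset": [0, 0, 0], "spin": 0, "jaw": 5}
    - {"offset": [0, 0, 0], "spin": 0, "jaw": 5}
    - {"offset": [0, 0, 0], "spin": 0, "jaw": 5}
  force: 35

```text
clock: 9.85
eef_pos: [459.7, 55.0, 188.7]
eef_rot: [3.141, 0.001, -2.805]
wrist_force: [-1.0, 5.4, 1.1]
finger_gap: 13.7
```

```bash
python3 - <<'E'
from h import *
to(*w(-67,0),186.5,199.3)
th=np.r_[0,0.02,np.arange(0.06,1.60,0.05),1.59,1.62]
x=-142*np.cos(th)+32.5*np.sin(th); z=142*np.sin(th)+32.5*np.cos(th)
for t,a,b in zip(th[1:],-np.diff(x),-np.diff(z)): print(f"{t:.2f}:[{a:.1f},0,{b:.1f}]",end=" ")
E
```

```text
t 9.8 pos [459.7  55.  188.7] yaw -160.7 | spin 0.0 then offset [-0.  -0.2  2.2]
0.02:[-0.7,0,-2.8] 0.06:[-1.5,0,-5.6] 0.11:[-2.2,0,-6.9] 0.16:[-2.6,0,-6.8] 0.21:[-2.9,0,-6.7] 0.26:[-3.2,0,-6.5] 0.31:[-3.6,0,-6.4] 0.36:[-3.9,0,-6.2] 0.41:[-4.2,0,-6.0] 0.46:[-4.5,0,-5.8] 0.51:[-4.7,0,-5.5] 0.56:[-5.0,0,-5.3] 0.61:[-5.3,0,-5.0] 0.66:[-5.5,0,-4.8] 0.71:[-5.7,0,-4.5] 0.76:[-6.0,0,-4.2] 0.81:[-6.2,0,-3.9] 0.86:[-6.4,0,-3.6] 0.91:[-6.5,0,-3.2] 0.96:[-6.7,0,-2.9] 1.01:[-6.8,0,-2.6] 1.06:[-6.9,0,-2.2] 1.11:[-7.0,0,-1.9] 1.16:[-7.1,0,-1.5] 1.21:[-7.2,0,-1.2] 1.26:[-7.2,0,-0.8] 1.31:[-7.3,0,-0.4] 1.36:[-7.3,0,-0.1] 1.41:[-7.3,0,0.3] 1.46:[-7.3,0,0.6] 1.51:[-7.2,0,1.0] 1.56:[-7.2,0,1.4] 1.59:[-4.3,0,1.0] 1.62:[-4.2,0,1.1]
```

Request:
drive_tool:
  rows:
    - {"offset": [-0.7, 0, -2.8], "spin": 0, "jaw": 5}
    - {"offset": [-1.5, 0, -5.6], "spin": 0, "jaw": 5}
    - {"offset": [-2.2, 0, -6.9], "spin": 0, "jaw": 5}
    - {"offset": [-2.6, 0, -6.8], "spin": 0, "jaw": 5}
    - {"offset": [-2.9, 0, -6.7], "spin": 0, "jaw": 5}
    - {"offset": [-3.2, 0, -6.5], "spin": 0, "jaw": 5}
    - {"offset": [-3.6, 0, -6.4], "spin": 0, "jaw": 5}
    - {"offset": [-3.9, 0, -6.2], "spin": 0, "jaw": 5}
    - {"offset": [-4.2, 0, -6.0], "spin": 0, "jaw": 5}
    - {"offset": [-4.5, 0, -5.8], "spin": 0, "jaw": 5}
    - {"offset": [-4.7, 0, -5.5], "spin": 0, "jaw": 5}
    - {"offset": [-5.0, 0, -5.3], "spin": 0, "jaw": 5}
    - {"offset": [-5.3, 0, -5.0], "spin": 0, "jaw": 5}
    - {"offset": [-5.5, 0, -4.8], "spin": 0, "jaw": 5}
    - {"offset": [-5.7, 0, -4.5], "spin": 0, "jaw": 5}
    - {"offset": [-6.0, 0, -4.2], "spin": 0, "jaw": 5}

```text
clock: 11.45
eef_pos: [517.4, 75.3, 277.1]
eef_rot: [3.141, -0.003, -2.805]
wrist_force: [-3.7, 3.8, -9.6]
finger_gap: 13.6
```

Request:
drive_tool:
  rows:
    - {"offset": [-6.2, 0, -3.9], "spin": 0, "jaw": 5}
    - {"offset": [-6.4, 0, -3.6], "spin": 0, "jaw": 5}
    - {"offset": [-6.5, 0, -3.2], "spin": 0, "jaw": 5}
    - {"offset": [-6.7, 0, -2.9], "spin": 0, "jaw": 5}
    - {"offset": [-6.8, 0, -2.6], "spin": 0, "jaw": 5}
    - {"offset": [-6.9, 0, -2.2], "spin": 0, "jaw": 5}
    - {"offset": [-7.0, 0, -1.9], "spin": 0, "jaw": 5}
    - {"offset": [-7.1, 0, -1.5], "spin": 0, "jaw": 5}
    - {"offset": [-7.2, 0, -1.2], "spin": 0, "jaw": 5}
    - {"offset": [-7.2, 0, -0.8], "spin": 0, "jaw": 5}
    - {"offset": [-7.3, 0, -0.4], "spin": 0, "jaw": 5}
    - {"offset": [-7.3, 0, -0.1], "spin": 0, "jaw": 5}
    - {"offset": [-7.3, 0, 0.3], "spin": 0, "jaw": 5}
    - {"offset": [-7.3, 0, 0.6], "spin": 0, "jaw": 5}
    - {"offset": [-7.2, 0, 1.0], "spin": 0, "jaw": 5}
    - {"offset": [-7.2, 0, 1.4], "spin": 0, "jaw": 5}
    - {"offset": [-4.3, 0, 1.0], "spin": 0, "jaw": 5}
    - {"offset": [-4.2, 0, 1.1], "spin": 0, "jaw": 5}
    - {"offset": [0, 0, 0], "spin": 0, "jaw": 5}

```text
clock: 13.35
eef_pos: [631.6, 115.4, 298.2]
eef_rot: [3.141, 0.003, -2.804]
wrist_force: [-2.0, 4.8, 6.3]
finger_gap: 12.9
```

```bash
python3 - <<'E'
from h import *
np.set_printoptions(precision=1,suppress=True)
print(w(114.4,0), manip.read_state()["joints"])
im=look("scene"); W=cloud(im)
cv2.imwrite("pics/s4.png",cv2.resize(im["color"][40:280,130:390],None,fx=2.2,fy=2.2))
im=look("top"); cv2.imwrite("pics/t4.png",im["color"])
to(471,-109.3,300,199.3)
E
```

```text
[631.  114.8] [ 0.1  0.5  1.2  0.   1.4 -1.8]
t 13.4 pos [631.4 115.3 298.2] yaw -160.7 | spin 0.0 then offset [ 225.6 -159.    -1.8]
```

View pics/s4.png

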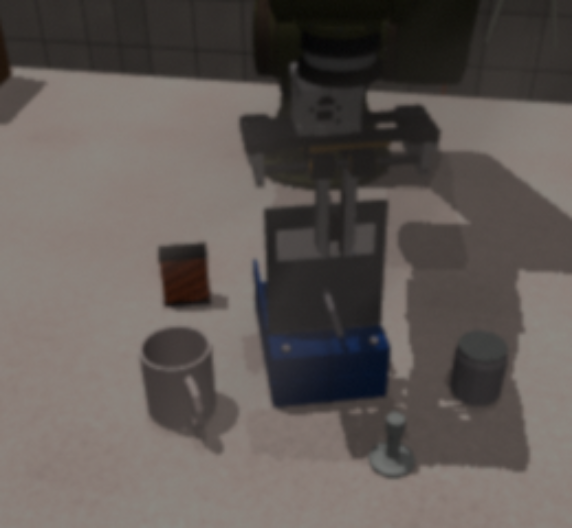

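Request:
drive_tool:
  rows:
    - {"offset": [0, 0, 0], "spin": 0, "jaw": 30}
    - {"offset": [0, 0, 0], "spin": 0, "jaw": 40}
    - {"offset": [0, 0, -15], "spin": 0, "jaw": 40}
    - {"offset": [0, 0, -30], "spin": 0, "jaw": 40}
    - {"offset": [8, -6, -10], "spin": 0, "jaw": 40}
    - {"offset": [28, -20, 0], "spin": 0, "jaw": 60}
    - {"offset": [28, -20, 0], "spin": 0, "jaw": 70}
    - {"offset": [28, -20, 0], "spin": 0, "jaw": 84}
    - {"offset": [28, -20, 0], "spin": 0, "jaw": 84}
    - {"offset": [28, -20, 20], "spin": 0, "jaw": 84}
    - {"offset": [28, -20, 20], "spin": 0, "jaw": 84}
    - {"offset": [28, -20, 20], "spin": 0, "jaw": 84}
    - {"offset": [21.6, -13, 25], "spin": 0, "jaw": 84}
    - {"offset": [0, 0, 35], "spin": 0, "jaw": 84}
    - {"offset": [0, 0, 25], "spin": 0, "jaw": 84}
    - {"offset": [0, 0, 15], "spin": 0, "jaw": 84}
    - {"offset": [0, 0, 0], "spin": 0, "jaw": 84}

```text
clock: 15.15
eef_pos: [469.4, -110.1, 189.3]
eef_rot: [3.14, -0.003, -2.805]
wrist_force: [-0.8, 0.6, 0.6]
finger_gap: 84.1
```

```bash
python3 - <<'E'
from h import *
to(471,-109.3,162,199.3)
E
```

```text
t 15.2 pos [ 469.4 -110.1  189.3] yaw -160.7 | spin -0.0 then offset [-1.8  0.2 27.3]
```

Request:
drive_tool:
  rows:
    - {"offset": [-1.4, 0, 10], "spin": 0, "jaw": 84}
    - {"offset": [0, 0, 11], "spin": 0, "jaw": 84}
    - {"offset": [0, 0, 6], "spin": 0, "jaw": 84}
    - {"offset": [0, 0, 0], "spin": 0, "jaw": 60}
    - {"offset": [0, 0, 0], "spin": 0, "jaw": 55}
    - {"offset": [0, 0, 0], "spin": 0, "jaw": 55}
    - {"offset": [0, 0, 0], "spin": 0, "jaw": 55}
    - {"offset": [0, 0, -8], "spin": 0, "jaw": 55}
    - {"offset": [0, 0, -20], "spin": 0, "jaw": 55}
    - {"offset": [0, 0, -30], "spin": 0, "jaw": 55}
    - {"offset": [-4, 6, -32], "spin": 0, "jaw": 55}
    - {"offset": [-15, 26, 0], "spin": 0, "jaw": 55}
    - {"offset": [-15, 26, 0], "spin": 0, "jaw": 55}
    - {"offset": [-15, 26, 0], "spin": 0, "jaw": 55}
    - {"offset": [-15, 26, 0], "spin": 0, "jaw": 55}
    - {"offset": [-15, 26, 0], "spin": 0, "jaw": 55}
    - {"offset": [-11.6, 22.7, 0], "spin": 0, "jaw": 55}
    - {"offset": [0, 0, 0], "spin": 0, "jaw": 55}
  force: 30

```text
clock: 16.95
eef_pos: [505.0, 72.6, 254.7]
eef_rot: [3.141, 0.0, -2.802]
wrist_force: [0.6, -0.6, -1.6]
finger_gap: 63.3
```

```bash
python3 - <<'E'
from h import *
np.set_printoptions(precision=1,suppress=True)
im=look("top","t5.png"); W=cloud(im)
im=look("scene"); cv2.imwrite("pics/s5.png",cv2.resize(im["color"][60:260,180:380],None,fx=2.5,fy=2.5)); W=cloud(im)
# cover outer face from scene camera, console frame
c,s=np.cos(np.radians(CY)),np.sin(np.radians(CY)); D=W[...,:2]-O; X=D@[c,s]; Y=D@[-s,c]; Z=W[...,2]
m=(X>30)&(X<100)&(abs(Y)>15)&(abs(Y)<58)&(Z>90)&(Z<215); k=np.polyfit(Z[m],X[m],1); print("outer face",m.sum(),"angle",np.pi/2+np.arctan(k[0]))
to(*w(28,0),250,199.3)
E
```

```text
outer face 1638 angle 1.387313087657659
t 17.1 pos [504.9  70.4 254.5] yaw -160.6 | spin 0.1 then offset [-47.3   0.2   4.5]
```

View pics/s5.png

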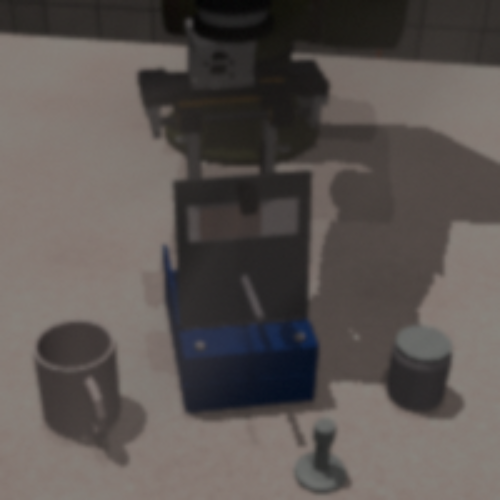

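Request:
drive_tool:
  rows:
    - {"offset": [-12, 0, 0], "spin": 0, "jaw": 55}
    - {"offset": [-18, 0, 0], "spin": 0, "jaw": 55}
    - {"offset": [-12, 0, 3], "spin": 0, "jaw": 55}
    - {"offset": [-5.3, 0, 5], "spin": 0, "jaw": 55}
    - {"offset": [0, 0, 6], "spin": 0, "jaw": 55}
    - {"offset": [0, 0, 4], "spin": 0, "jaw": 55}
    - {"offset": [0, 0, 2], "spin": 0, "jaw": 55}
    - {"offset": [0, 0, 0], "spin": 0, "jaw": 55}

```text
clock: 17.85
eef_pos: [549.5, 85.7, 234.6]
eef_rot: [-3.141, 0.001, -2.805]
wrist_force: [-0.2, 1.0, 1.0]
finger_gap: 63.4
```

```bash
python3 - <<'E'
from h import *
to(*w(28,0),232.3,199.3); im=look("top","t6.png"); to(*w(28,0),232.3,199.3)
W=cloud(im); c,s=np.cos(np.radians(CY)),np.sin(np.radians(CY))
D=W[...,:2]-O; X=D@[c,s]; Y=D@[-s,c]; Z=W[...,2]
print(manip.read_state()["wrist_force"])
cv2.imwrite("pics/t6c.png",cv2.resize(im["color"][160:300,180:320],None,fx=4,fy=4,interpolation=cv2.INTER_CUBIC))
E
```

```text
t 17.9 pos [549.5  85.7 234.6] yaw -160.7 | spin -0.0 then offset [-0.2  0.5  2.3]
t 17.9 pos [549.5  85.7 234.6] yaw -160.7 | spin -0.0 then offset [-0.1  0.5  2.3]
[-0.94522185  0.03936725  1.06833883]
```

View pics/t6c.png

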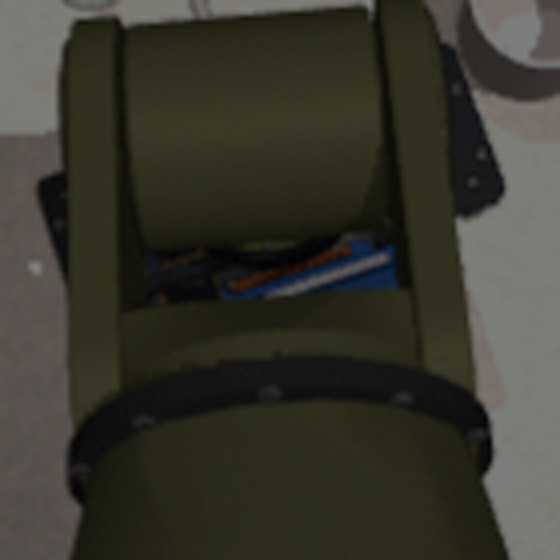

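Request:
drive_tool:
  rows:
    - {"offset": [0, 0, 0.8], "spin": 0, "jaw": 55}
    - {"offset": [0, 0, 0.4], "spin": 0, "jaw": 55}
    - {"offset": [0, 0, 0], "spin": 0, "jaw": 55}

```text
clock: 18.2
eef_pos: [549.9, 85.9, 234.6]
eef_rot: [-3.141, 0.002, -2.805]
wrist_force: [-3.5, -0.2, 12.3]
finger_gap: 63.8
```

```bash
python3 - <<'E'
from h import *
f=[manip.read_state()["wrist_force"][2]]
im=look("wrist"); cv2.imwrite("pics/w7.png",im["color"])
f.append(manip.read_state()["wrist_force"][2]);print(f)
W=cloud(im); c,s=np.cos(np.radians(CY)),np.sin(np.radians(CY))
D=W[...,:2]-O; X=D@[c,s]; Y=D@[-s,c]; Z=W[...,2]
col=255
for v in range(150,300,3):
    print(v,"|".join("%d,%d,%d"%(X[v,u],Y[v,u],Z[v,u]) for u in (190,255,300)))
E
```

```text
[np.float64(12.273565996575801), np.float64(10.869958673584932)]
150 -15,-60,39|-15,-2,39|-15,38,38
153 -12,-60,38|-12,-2,37|-12,38,38
156 -9,-61,37|-9,-2,38|-9,38,37
159 -7,-60,39|-7,-2,38|-7,38,39
162 -4,-61,37|-4,-2,39|-4,39,36
165 -1,-61,39|-1,-2,38|-1,38,38
168 0,-60,40|0,-2,42|0,38,42
171 0,-57,57|0,-1,59|0,36,59
174 1,-54,69|1,-1,67|1,34,68
177 3,-55,68|3,-1,72|3,34,73
180 6,-55,68|6,-1,69|6,35,68
183 9,-55,67|8,-1,68|8,34,69
186 11,-55,68|10,-1,72|11,34,69
189 13,-55,68|11,-1,81|13,35,68
192 16,-55,68|11,-1,89|16,35,67
195 19,-56,67|11,-1,101|18,35,69
198 21,-56,68|11,-1,109|11,29,107
201 24,-56,67|11,-1,116|11,28,116
204 27,-56,67|11,-1,123|11,27,123
207 29,-56,68|11,-1,131|11,26,131
210 32,-56,68|11,-1,138|11,25,138
213 35,-57,66|11,-1,146|11,24,144
216 37,-56,68|12,-1,148|12,24,149
219 40,-57,68|14,-1,148|14,24,148
222 16,-39,145|15,-1,149|15,24,149
225 16,-38,150|17,-1,148|17,24,149
228 17,-37,154|19,-1,148|19,24,148
231 16,-36,160|31,-1,119|20,24,149
234 16,-35,164|32,-1,124|23,24,148
237 16,-34,169|32,-1,129|24,24,148
240 17,-34,171|32,-1,135|26,24,149
243 18,-33,172|32,-1,139|28,24,148
246 18,-32,176|32,-1,143|30,24,149
249 18,-32,179|32,-1,148|32,24,147
252 20,-32,180|34,-1,148|34,24,148
255 21,-32,180|36,-1,148|36,24,148
258 23,-32,180|37,-1,149|37,24,150
261 24,-32,180|40,-1,147|40,25,147
264 25,-32,181|69,-1,93|69,33,91
267 27,-32,181|68,-1,99|67,32,102
270 28,-32,181|66,-1,108|66,31,109
273 30,-32,181|64,-1,117|63,29,118
276 31,-32,183|62,-1,124|62,29,124
279 33,-32,182|61,-1,131|60,27,132
282 -1,-17,246|-2,-1,248|-1,9,247
285 -1,-16,247|-1,-1,248|-1,9,248
288 -1,-16,249|0,-1,248|-1,9,249
291 0,-16,249|0,-1,249|-1,9,250
294 0,-16,250|-1,-1,251|0,9,251
297 0,-16,250|0,-1,250|0,9,251
```

View pics/w7.png

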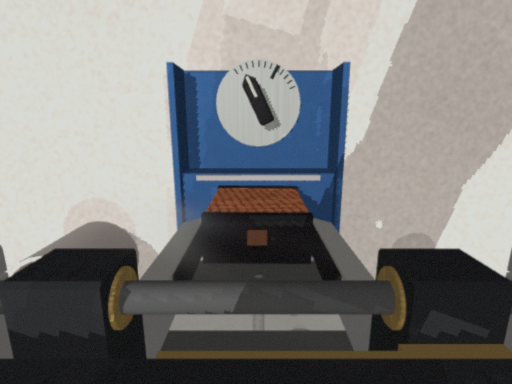

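Request:
drive_tool:
  rows:
    - {"offset": [0, 0, -0.8], "spin": 0, "jaw": 60}
    - {"offset": [0, 0, 0], "spin": 0, "jaw": 74}
    - {"offset": [0, 0, 0], "spin": 0, "jaw": 80}
    - {"offset": [0, 0, -3], "spin": 0, "jaw": 80}
    - {"offset": [0, 0, -10], "spin": 0, "jaw": 80}
    - {"offset": [0, 0, -20], "spin": 0, "jaw": 80}
    - {"offset": [0, 0, -20], "spin": 0, "jaw": 80}
    - {"offset": [20, 0, -5], "spin": 0, "jaw": 60}
    - {"offset": [30, 0, 0], "spin": 0, "jaw": 40}
    - {"offset": [20, 0, 0], "spin": 0, "jaw": 32}
    - {"offset": [10, 0, 0], "spin": 0, "jaw": 32}
    - {"offset": [0, 0, 0], "spin": 0, "jaw": 32}

```text
clock: 19.45
eef_pos: [473.9, 59.3, 292.7]
eef_rot: [-3.141, 0.001, -2.805]
wrist_force: [0.3, -0.4, -0.5]
finger_gap: 43.4
```

```bash
cat >> h.py <<'E'
def cons(W):
    c,s=np.cos(np.radians(CY)),np.sin(np.radians(CY)); D=W[...,:2]-O
    return D@[c,s], D@[-s,c], W[...,2]
def cover(im):
    X,Y,Z=cons(cloud(im)); m=(X>20)&(X<100)&(abs(Y)>20)&(abs(Y)<58)&(Z>100)&(Z<205)
    k=np.polyfit(Z[m],X[m],1); m&=abs(np.polyval(k,Z)-X)<8; k=np.polyfit(Z[m],X[m],1)
    return m.sum(), np.pi/2+np.arctan(k[0])
def dial(im):
    X,Y,Z=cons(cloud(im)); m=(Z>62)&(Z<76)&(np.hypot(X+55,Y)<28)
    (cx,cy),sz,a=cv2.minAreaRect(np.c_[X[m],Y[m]].astype(np.float32))
    P=np.c_[X[m],Y[m]]; _,_,V=np.linalg.svd(P-P.mean(0)); d=V[0]*-np.sign(V[0,0])
    return m.sum(),(round(cx,1),round(cy,1)),np.round(sz,1),"phi from front toward +y %.3f"%np.arctan2(d[1],-d[0])
E
python3 - <<'E'
from h import *
im=look("wrist"); cv2.imwrite("pics/w8.png",im["color"]); print("dial",dial(im))
im=look("scene"); print("cover",cover(im)); cv2.imwrite("pics/s8.png",cv2.resize(im["color"][60:260,180:380],None,fx=2.5,fy=2.5))
im=look("top"); print("dial top",dial(im))
to(*w(-54,0),170,199.3)
E
```

```text
dial (np.int64(437), (-58.1, -0.7), array([39.6, 11.7]), 'phi from front toward +y -0.454')
cover (np.int64(1274), np.float64(1.3024999924337646))
dial top (np.int64(0), (0.0, 0.0), array([0., 0.]), 'phi from front toward +y -0.000')
t 19.6 pos [474.9  59.7 292. ] yaw -160.7 | spin 0.0 then offset [  2.9   0.4 122. ]h.py:38: RuntimeWarning: Mean of empty slice.
  P=np.c_[X[m],Y[m]]; _,_,V=np.linalg.svd(P-P.mean(0)); d=V[0]*-np.sign(V[0,0])
  ret = um.true_divide(
```

```bash
python3 - <<'E'
from h import *
to(*w(-63,-4.4),147,225.3)
E
```

```text
t 19.6 pos [474.9  59.7 292. ] yaw -160.7 | spin -26.0 then offset [ 12.4   1.6 145. ]
```

Request:
drive_tool:
  rows:
    - {"offset": [0, 0, 10], "spin": -6.5, "jaw": 32}
    - {"offset": [0, 0, 20], "spin": -6.5, "jaw": 32}
    - {"offset": [0, 0, 20], "spin": -6.5, "jaw": 32}
    - {"offset": [0, 0, 20], "spin": -6.5, "jaw": 32}
    - {"offset": [6, 0.8, 15], "spin": 0, "jaw": 32}
    - {"offset": [6.4, 0.8, 5], "spin": 0, "jaw": 32}
    - {"offset": [0, 0, 0], "spin": 0, "jaw": 32}

```text
clock: 20.3
eef_pos: [464.2, 51.6, 201.4]
eef_rot: [3.141, -0.001, -2.352]
wrist_force: [0.2, -0.1, 0.5]
finger_gap: 31.8
```

```bash
python3 - <<'E'
from h import *
im=look("wrist"); cv2.imwrite("pics/w9.png",im["color"]); print("dial",dial(im))
print("cover",cover(look("scene")))
to(*w(-63,-4.4),147,225.3)
E
```

```text
dial (np.int64(828), (-57.5, -1.0), array([40.3, 11.9]), 'phi from front toward +y -0.460')
cover (np.int64(1289), np.float64(1.2711116847010964))
t 20.4 pos [464.8  51.8 202.6] yaw -134.7 | spin -0.0 then offset [-0.2  0.  55.6]
```

View pics/w9.png

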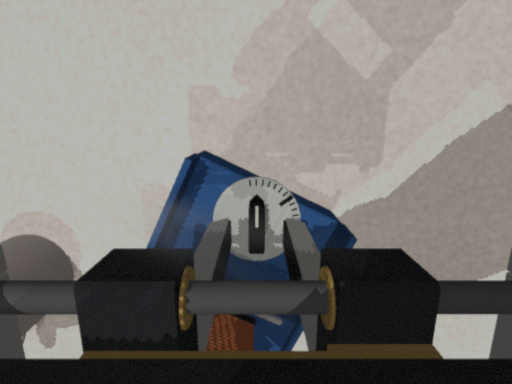

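Request:
drive_tool:
  rows:
    - {"offset": [0, 0, 10], "spin": 0, "jaw": 32}
    - {"offset": [0, 0, 20], "spin": 0, "jaw": 32}
    - {"offset": [0, 0, 15], "spin": 0, "jaw": 32}
    - {"offset": [0, 0, 8], "spin": 0, "jaw": 32}
    - {"offset": [0, 0, 2.5], "spin": 0, "jaw": 20}
    - {"offset": [0, 0, 0], "spin": 0, "jaw": 8}
    - {"offset": [0, 0, 0], "spin": 0, "jaw": 8}
    - {"offset": [0, 0, 0], "spin": 0, "jaw": 8}
  force: 12

```text
clock: 21.2
eef_pos: [464.6, 51.9, 146.9]
eef_rot: [-3.141, 0.001, -2.351]
wrist_force: [0.2, -0.2, 0.3]
finger_gap: 11.8
```

Request:
drive_tool:
  rows:
    - {"offset": [0, 0.5, 0], "spin": 2.7, "jaw": 8}
    - {"offset": [-0.05, 0.95, 0], "spin": 5.4, "jaw": 8}
    - {"offset": [-0.05, 0.95, 0], "spin": 5.4, "jaw": 8}
    - {"offset": [-0.05, 0.95, 0], "spin": 5.4, "jaw": 8}
    - {"offset": [-0.05, 0.95, 0], "spin": 5.4, "jaw": 8}
    - {"offset": [-0.05, 0.95, 0], "spin": 5.4, "jaw": 8}
    - {"offset": [-0.05, 0.95, 0], "spin": 5.4, "jaw": 8}
    - {"offset": [-0.05, 0.95, 0], "spin": 5.4, "jaw": 8}
    - {"offset": [-0.05, 0.95, 0], "spin": 5.4, "jaw": 8}
    - {"offset": [-0.05, 0.95, 0], "spin": 5.4, "jaw": 8}
    - {"offset": [0, 0.6, 0], "spin": 3.3, "jaw": 8}
    - {"offset": [0, 0, 0], "spin": 0, "jaw": 8}

```text
clock: 22.4
eef_pos: [461.6, 61.3, 146.9]
eef_rot: [3.14, 0.001, 2.977]
wrist_force: [-1.8, 6.4, 1.8]
finger_gap: 12.3
```

```bash
python3 - <<'E'
from h import *
a=.5; to(*w(-54-10*np.cos(a),10*np.sin(a)),147,199.3-np.degrees(a)); print(manip.read_state()["wrist_force"])
E
```

```text
t 22.4 pos [461.6  61.3 146.9] yaw 170.6 | spin -0.1 then offset [-0.7 -0.4 -0.1]
[-1.78170139  6.40487012  1.79131371]
```

Open, rise, and check from near.

Request:
drive_tool:
  rows:
    - {"offset": [0, 0, 0], "spin": 0, "jaw": 20}
    - {"offset": [0, 0, 0], "spin": 0, "jaw": 30}
    - {"offset": [0, 0, -5], "spin": 0, "jaw": 30}
    - {"offset": [0, 0, -20], "spin": 0, "jaw": 30}
    - {"offset": [0, 0, -25], "spin": 0, "jaw": 30}
    - {"offset": [0, 0, -20], "spin": 0, "jaw": 30}
    - {"offset": [0, 0, 0], "spin": 0, "jaw": 30}

```text
clock: 23.1
eef_pos: [462.3, 60.6, 219.0]
eef_rot: [3.141, 0.005, 2.979]
wrist_force: [0.4, 0.2, 0.5]
finger_gap: 29.9
```

```bash
python3 - <<'E'
from h import *
im=look("wrist"); cv2.imwrite("pics/w10.png",cv2.resize(im["color"][100:320,130:390],None,fx=3,fy=3,interpolation=cv2.INTER_CUBIC)[:600]); print("dial",dial(im))
X,Y,Z=cons(cloud(im)); g=im["color"].max(-1)
m=(Z<50)&(Z>38)&(g<60)&(np.hypot(X+56,Y)>27)&(np.hypot(X+56,Y)<37)&(X<-60)
print("index blob",m.sum(),X[m].mean(),Y[m].mean(),np.arctan2(Y[m].mean()+.7,-(X[m].mean()+56.5)))
print("cover",cover(look("scene"))); to(*w(-110,0),300)
E
```

```text
dial (np.int64(696), (-58.0, 1.4), array([11.2, 39.4]), 'phi from front toward +y 0.503')
index blob 56 -82.40255445560379 15.515599104909045 0.5593347356584429
cover (np.int64(1369), np.float64(1.1632190356467056))
t 23.2 pos [461.4  60.6 216.3] yaw 170.7 | spin -0.0 then offset [ 38.4 -26.5 -83.7]
```

View pics/w10.png

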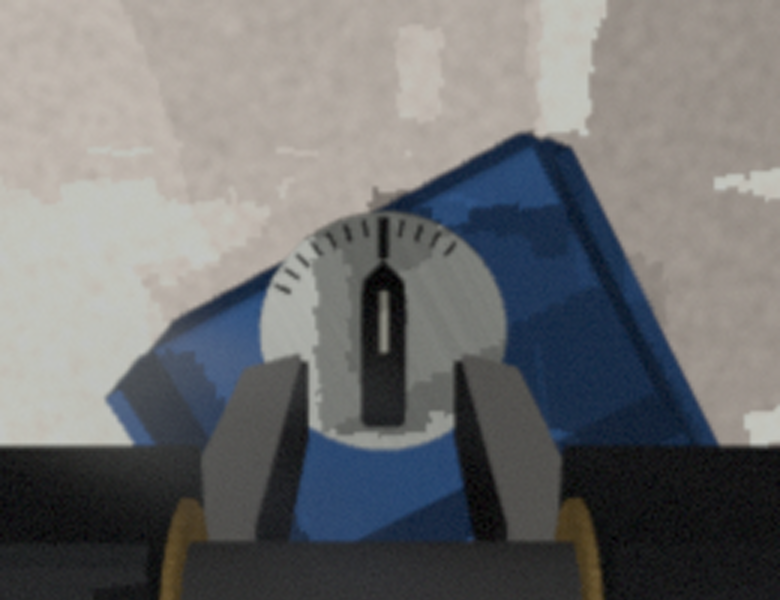

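The pointer tip at (383,265) meets the index mark at (383,240), both on one line. I'll back away and check the prop.

Request:
drive_tool:
  rows:
    - {"offset": [15, -10, -10], "spin": 0, "jaw": 30}
    - {"offset": [20, -15, -30], "spin": 0, "jaw": 30}
    - {"offset": [15, -10, -30], "spin": 0, "jaw": 30}
    - {"offset": [30, 0, -30], "spin": 0, "jaw": 30}
    - {"offset": [30, 0, 0], "spin": 0, "jaw": 30}
    - {"offset": [15, 0, 0], "spin": 0, "jaw": 30}
    - {"offset": [0, 0, 0], "spin": 0, "jaw": 30}
    - {"offset": [0, 0, 0], "spin": 0, "jaw": 30}
    - {"offset": [0, 0, 0], "spin": 0, "jaw": 30}
    - {"offset": [0, 0, 0], "spin": 0, "jaw": 30}
    - {"offset": [0, 0, 0], "spin": 0, "jaw": 30}
    - {"offset": [0, 0, 0], "spin": 0, "jaw": 30}
    - {"offset": [0, 0, 0], "spin": 0, "jaw": 30}
    - {"offset": [0, 0, 0], "spin": 0, "jaw": 30}
    - {"offset": [0, 0, 0], "spin": 0, "jaw": 30}

```text
clock: 24.7
eef_pos: [332.5, 46.3, 316.4]
eef_rot: [-3.142, 0.0, 2.979]
wrist_force: [-0.4, 0.0, 0.3]
finger_gap: 29.6
```

```bash
python3 - <<'E'
from h import *
im=look("scene"); a=im["color"][60:260,180:380]; print("cover",cover(im)); 
wi=look("wrist"); t=look("top"); W=cloud(t)
for n,x0,y0,R in [("tin",580,280,60),("plate",705,195,50),("mug",692,-53,70)]:
    m=(np.hypot(W[...,0]-x0,W[...,1]-y0)<R)&(W[...,2]>25); P=W[m]; print(n,np.round(P.min(0),1),np.round(P.max(0),1)) if m.sum() else 0
cv2.imwrite("pics/f.png",np.hstack([cv2.resize(a,(384,384)),cv2.resize(wi["color"],(416,312))[np.r_[0:312,[311]*72]]]))
print(manip.read_state()["clock"])
E
```

```text
cover (np.int64(1380), np.float64(1.1388771997835723))
tin [554.3 253.6  25.1] [612.6 311.5  74.5]
plate [706.5 188.6  30.6] [726.2 208.   67.9]
mug [638.6 -90.2  25.1] [740.1  -2.7  93.8]
24.85
```

View pics/f.png

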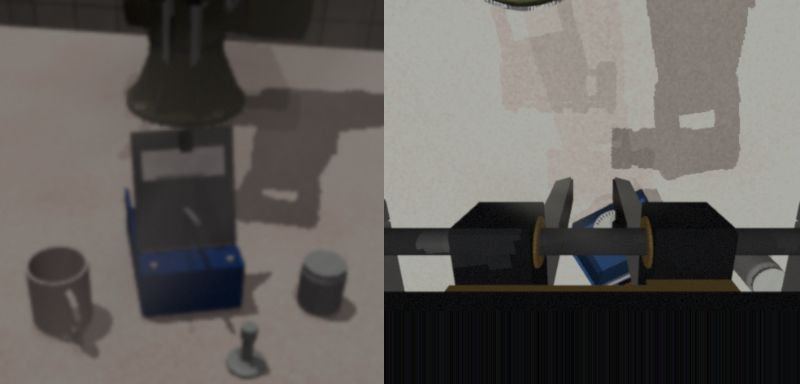

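Request:
drive_tool:
  rows:
    - {"offset": [0, 0, 0], "spin": 0, "jaw": 30}
    - {"offset": [0, 0, 0], "spin": 0, "jaw": 30}
    - {"offset": [0, 0, 0], "spin": 0, "jaw": 30}
    - {"offset": [0, 0, 0], "spin": 0, "jaw": 30}
    - {"offset": [0, 0, 0], "spin": 0, "jaw": 30}
    - {"offset": [0, 0, 0], "spin": 0, "jaw": 30}
    - {"offset": [0, 0, 0], "spin": 0, "jaw": 30}
    - {"offset": [0, 0, 0], "spin": 0, "jaw": 30}
    - {"offset": [0, 0, 0], "spin": 0, "jaw": 30}
    - {"offset": [0, 0, 0], "spin": 0, "jaw": 30}
    - {"offset": [0, 0, 0], "spin": 0, "jaw": 30}
    - {"offset": [0, 0, 0], "spin": 0, "jaw": 30}
    - {"offset": [0, 0, 0], "spin": 0, "jaw": 30}
    - {"offset": [0, 0, 0], "spin": 0, "jaw": 30}
    - {"offset": [0, 0, 0], "spin": 0, "jaw": 30}
    - {"offset": [0, 0, 0], "spin": 0, "jaw": 30}
    - {"offset": [0, 0, 0], "spin": 0, "jaw": 30}
    - {"offset": [0, 0, 0], "spin": 0, "jaw": 30}
    - {"offset": [0, 0, 0], "spin": 0, "jaw": 30}
    - {"offset": [0, 0, 0], "spin": 0, "jaw": 30}

```text
clock: 26.85
eef_pos: [332.4, 46.3, 316.3]
eef_rot: [-3.142, -0.0, 2.979]
wrist_force: [0.1, 0.4, 0.5]
finger_gap: 30.3
```

```bash
python3 - <<'E'
from h import *
im=look("scene"); print("cover",cover(im)); X,Y,Z=cons(cloud(im))
m=(X>0)&(X<60)&(abs(Y)>20)&(abs(Y)<55)&(Z>215)&(Z<240); print("edge x,z",X[m].min() if m.sum() else None,np.percentile(Z[m],95) if m.sum() else None)
t=look("top"); X,Y,Z=cons(cloud(t))
m=(abs(Z-150)<5)&(X>0)&(X<45)&(abs(Y)<45)
print("bobbin top",m.sum(), [(round(float(q.min()),1),round(float(q.max()),1)) for q in (X[m],Y[m])] if m.sum() else "", dial(t) if ((Z>62)&(Z<76)&(np.hypot(X+55,Y)<28)).sum()>5 else "")
E
```

```text
cover (np.int64(1373), np.float64(1.141204469639147))
edge x,z 12.527461654927338 220.39961279984328
bobbin top 148 [(11.6, 44.9), (-31.9, 31.5)] (np.int64(109), (-55.7, 1.3), array([11.7, 38.6]), 'phi from front toward +y 0.500')
```

```bash
python3 -c "
from cell import manip
print(manip.sign_off())"
```

```text
the job is handed in; nothing more can be done
None
```

The job is done and handed in at about 27 s of the 72 s allowed. I lifted the bobbin straight off its spindle and stood it on the bench to the right. Then I swung the cover up to about 1.62 rad by its pull, stood the bobbin upright on the seat between the rails, and turned the dial about 0.95 rad clockwise.

Last checks before handing in:
- **Cover:** at rest on the bobbin. Two readings 2 s apart gave 1.139 and 1.141 rad, within the stated 1.05 to 1.3 but below the nominal 1.2.
- **Bobbin:** its top spans y -32 to +31.5 mm, so it is centred sideways. The wrist camera put its top 80 mm above the seat, so it stands on the seat and not on a rail.
- **Dial:** the bar points 0.50 rad past straight front in both the wrist and top cameras. The wrist picture shows the tip on the index mark. A rough colour-blob estimate of the mark gave 0.56 rad, but I trusted the picture over it.
- **Bystanders:** the tin, plate tool and mug measured within about 1 mm of where they started in x and y.
- **Forces:** the highest wrist force I saw between moves was about 13 N, while pressing the bobbin onto the seat. The arm is well clear and touching nothing.

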